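Rotate the thread-lock stock

ROBOT

A 6-joint arm with a two-finger parallel gripper is mounted at the origin on a cart in front of the work surface, level with it; the furniture and walls round the work are solid. World frame = base frame: x ahead of the robot, y to its left, z up, the work surface at z = 0. Lengths are in mm, angles in degrees, forces in N, time in s.
With the tool pointing down it reaches from about 300 to 850 mm from the base axis. Payload 4.2 kg.
Tool frame: the origin (TCP) lies at the very end of the fingers, on their centre line; the grasp point (between the pads) lies 19 mm behind it (env.grasp_offset is the distance from the TCP to the grasp point, in mm); z points along the fingers, y is the line along which they close (so a half turn about z gives the same grasp; the last joint's range is limited). The gripper opens to 91 mm and grips with 3 to 60 N. Pads are 32 mm wide; open, the fingers measure 118 mm over their backs; the gripper's body (76 mm by 178 mm) begins 60 mm behind the grasp point.
Start: joints at [75.172, 18.312, 89.639, -0, 72.044, -1.146], TCP at [136.01, 558.699, 213.976] pointing down, gripper open.
Joint ranges: [-177.97, 177.97], [-48.28, 115.42], [12.27, 149.76], [-77.06, 257.06], [2.81, 150.46], [-146.56, 146.56]. Speed limits (degrees/s): [147.25, 147.25, 180, 180, 180, 180].

INTERFACE

Orientations are given as [roll, pitch, yaw] about the fixed x, y, z axes, in that order (R = Rz(yaw) Ry(pitch) Rx(roll)).
In Python, from workcell import env gives the robot as it stands. The module is installed in compiled form; this text tells all that it offers.
- The arm moves only by the tool send_rows, never from a script. Its argument "motion" is a list of rows, each an object of numbers: "tx", "ty", "tz": the shift along the tool's x, y, z in units of 500 mm (1.0 is 500 mm); "rx", "ry", "rz": the turn, a rotation vector about the tool's x, y, z in units of 30 degrees (1.0 is 30 degrees); "gripper": the closure, from -1 (fully open) to 1 (shut). In form: [{"tx": .., "ty": .., "tz": .., "rx": .., "ry": .., "rz": .., "gripper": ..}, ...]. A call has 1 to 12 rows; each row shifts and turns the commanded pose from where the row before left it, along the tool's axes as they then stand; what a row does not reach is not made up. A row lasts 1/8 s, in which the tool goes at most 62.5 mm and 10.7 degrees, less where a joint would pass 70% of its speed; a pose out of reach is approached as far as the arm can. A call with a number of a shift or a turn outside -1 to 1 is refused whole. A call with a gripper value outside its range is refused whole. The fingers move at their own pace and stop on an object; "grip_force" is the grip in N (left out, the last holds). Time passes only in rows, so rows that do not move let the fingers close. It gives the time, the measured TCP pose, the force, the opening and the grip force at its end, in the units of the state.
- env.state(): the state, without advancing time (a new reading comes with each control period).
- env.grab_frame(name): name is "side" or "top"; returns a dict with "frame" (384x512x3 uint8, red, green, blue), "vertical_fov" (degrees; the focal length in pixels is half the picture's height over the tangent of half this angle, whatever the lens; pixels are square), "cx", "cy" (the principal point, pixels), "k1" (the pictures are not rectified: a ray, as slopes to the right and down, at radius r is drawn at 1 + k1 r^2 times it, then the intrinsics apply), "rvec" (rotation vector, rad) and "tvec" (3), from world to camera coordinates, as OpenCV has them. Camera axes: x right, y down, z forward; pixel columns grow to the right and rows downward; lengths in mm; the calibration is good to about 2 mm. A picture is of the moment at which its call begins. There is no depth.
- env.job_done(): hands the job in; it is judged then, once.
The state is a dict: "time_s": time; "qpos": joint angles; "qvel": joint speeds; "effort": joint torques, N m; "ee_pos": TCP position; "ee_rot": TCP orientation; "force": force on the tool from outside, world axes, zero at the start; "torque": the same for the moment, N m; "gripper_width": finger opening in mm; "gripper_force": force on a finger pad.
Only numpy, scipy, OpenCV 4.12 (cv2) and the standard library are available. Lean on these libraries where they do the work, as an engineer would, in place of code of your own. Each camera call takes 0.05 s, during which the arm holds its last target. There are 200 camera calls.

TASK

Restock the thread-lock first-in-first-out: bring the red bottle that is already in the rack forward in its lane, up to the front lip, and only then stand the new red bottle from the open bench beside the rack close behind it in the same lane. Leave both upright on the lane floor, and leave the cream oil bottles and the dark sleeve where they are, as well as the red bottle far back by the spray can.

Things in the scene. Friction and masses are not known exactly. Their poses are not given: they have to be found in the camera images.
- rack: Fixed rack, grey plate 210 (x) by 178 mm (y), two lanes along its x between blue rails; origin under its centre. -x is the front (robot side), +x the open back. Lane floors 6 mm up, centre lines at y = +48 and -48 mm, 62 mm wide inside; rails and front lip rise to 28 mm. Lip's inner face at x = -97 mm: a bottle touching it, 36 mm side along the lane, has its axis at x = -79. Lane of the red bottle varies.
- old_mid (a point): Red thread-lock bottle with tapered nozzle, 106 mm tall, 0.06 kg; flat body 24 mm thick (its x) by 36 mm wide (its y), straight-sided up to 72 mm. Point: on its upright axis (z up), 60 mm above its underside; grip here across the 24 mm, the nozzle top is 46 mm higher. The OLD one: in a lane of the rack, well back from the lip, 36 mm side roughly along the lane.
- new_mid (a point): Red thread-lock bottle with tapered nozzle, 106 mm tall, 0.06 kg; flat body 24 mm thick (its x) by 36 mm wide (its y), straight-sided up to 72 mm. Point: on its upright axis (z up), 60 mm above its underside; grip here across the 24 mm, the nozzle top is 46 mm higher. The NEW one: on the open bench beside the rack, turned up to 60 degrees.
- lane_oil_mid (a point): A small cream squeeze bottle with a thin straw, round body 43 mm across, 89 mm to the top of its cap, straw to 146 mm; the point is at the middle of the body, 45 mm above its underside. It stands in the rack's other lane: a bystander.
- spare_oil_mid (a point): A small cream squeeze bottle with a thin straw, round body 43 mm across, 89 mm to the top of its cap, straw to 146 mm; the point is at the middle of the body, 45 mm above its underside. It stands on the bench: a bystander.
- sleeve_mid (a point): A dark turned metal sleeve, 40 mm across and 88 mm tall, standing on the bench; the point is at its centre. A bystander.
Things that resemble listed ones, but are neither listed nor needed, are in the scene too. What is shaped like the part that bears lane_oil_mid but yellow is not meant. Leave any green look-alike of the part that bears old_mid alone.

How it is judged (in metres and radians):
On the way:
1. the old red bottle stands at the front of its lane while the new one is still off the rack (x of old_mid in the frame of rack between -0.1 and -0.053 m and z of old_mid in the frame of rack between 0.056 and 0.074 m and angle between old_mid's own z axis and vertical below 0.15 rad and horizontal distance between new_mid and old_mid above 0.12 m and ((y of lane_oil_mid in the frame of rack below 0 m and y of old_mid in the frame of rack between 0.025 and 0.071 m) or (y of lane_oil_mid in the frame of rack above 0 m and y of old_mid in the frame of rack between -0.071 and -0.025 m))), for 0.2 s.
At the end, for the whole second after the job is handed in: Both red bottles stand upright (8 degrees) on the floor of the lane that held the old one, axes within 23 mm of its centre line: the old one with its axis within 44 mm of the front lip's inner face, the new one behind it, axes no more than 78 mm apart (x of old_mid in the frame of rack between -0.1 and -0.053 m and z of old_mid in the frame of rack between 0.056 and 0.074 m and angle between each of old_mid, new_mid's own z axis and vertical below 0.15 rad and x of new_mid in the frame of rack between -0.06 and 0.05 m and z of new_mid in the frame of rack between 0.056 and 0.074 m and horizontal distance between new_mid and old_mid between 0.02 and 0.078 m and ((y of lane_oil_mid in the frame of rack below 0 m and y of old_mid in the frame of rack between 0.025 and 0.071 m and y of new_mid in the frame of rack between 0.025 and 0.071 m) or (y of lane_oil_mid in the frame of rack above 0 m and y of old_mid in the frame of rack between -0.071 and -0.025 m and y of new_mid in the frame of rack between -0.071 and -0.025 m))); the robot touches nothing.
It fails at once if a bystander (either oil bottle or the sleeve) is moved by more than 25 mm or knocked over (distance of any of lane_oil_mid, spare_oil_mid, sleeve_mid from where it was at the start of the episode above 0.025 m or angle between any of lane_oil_mid, spare_oil_mid, sleeve_mid's own z axis and vertical above 0.5 rad).
It fails at once if a red bottle is knocked over (angle between any of old_mid, new_mid's own z axis and vertical above 0.7 rad).
It also fails if it takes over 48 s, if anything falls off the work surface, if the arm or the gripper's body presses on something with over 40 N, if the wrist force passes 120 N, or if a joint passes its speed limit or range.

## Working session

There is one attempt and no reset: what is moved stays moved. The work goes in short steps, Python scripts to look and compute and a tool call to move; the robot and the scene stay as the last step left them, time stands still between calls to the robot, and variables do not carry over. Pictures are saved under pics/ and viewed, at most 10 in all, crops included, and the job is handed in when it is done.

Besides the shell and the picture viewer there is one more tool, called after "Emit:" in YAML: its name, and indented under it one key for each argument. send_rows: Moves the arm, as the interface text tells. Shifts and turns lie within -1 to 1; 1 stands for 500 mm of shift or 30 degrees of turn. Its arguments: {"type":"object","properties":{"motion":{"type":"array"},"grip_force":{"type":"number"}},"required":["motion"]}

```bash
mkdir -p pics
cat > h.py <<'E'
import numpy as np, cv2
from workcell import env
def cam(n):
    d=env.grab_frame(n); f=192/np.tan(np.radians(d["vertical_fov"])/2)
    K=np.array([[f,0,d["cx"]],[0,f,d["cy"]],[0,0,1.]])
    return dict(im=d["frame"],K=K,D=np.array([d["k1"],0,0,0.]),r=np.array(d["rvec"],float),t=np.array(d["tvec"],float))
def save(c,name,box=None,s=1):
    im=c["im"][...,::-1]
    if box: im=im[box[1]:box[3],box[0]:box[2]]
    cv2.imwrite("pics/"+name,cv2.resize(im,None,fx=s,fy=s,interpolation=cv2.INTER_CUBIC))
def w(c,uv,z):
    uv=np.array(uv,float).reshape(-1,1,2); n=cv2.undistortPoints(uv,c["K"],c["D"]).reshape(-1,2)
    R=cv2.Rodrigues(c["r"])[0]; o=-R.T@c["t"].ravel(); d=np.c_[n,np.ones(len(n))]@R
    return o+d*((z-o[2])/d[:,2])[:,None]
def px(c,P): return cv2.projectPoints(np.array(P,float).reshape(-1,1,3),c["r"],c["t"],c["K"],c["D"])[0].reshape(-1,2)
E
python3 - <<'E'
from h import *
for n in("side","top"):
    c=cam(n); save(c,n+"0.png",s=1.5); R=cv2.Rodrigues(c["r"])[0]; print(n,-R.T@c["t"].ravel(),R[2])
E
```

```text
side [ 547.02774294 -731.48346699  900.79226439] [ 0.0275061   0.6161567  -0.78714315]
top [507.38750371 -60.34532582 922.76534998] [ 0.10752311 -0.02351213 -0.99392452]
```

View pics/side0.png

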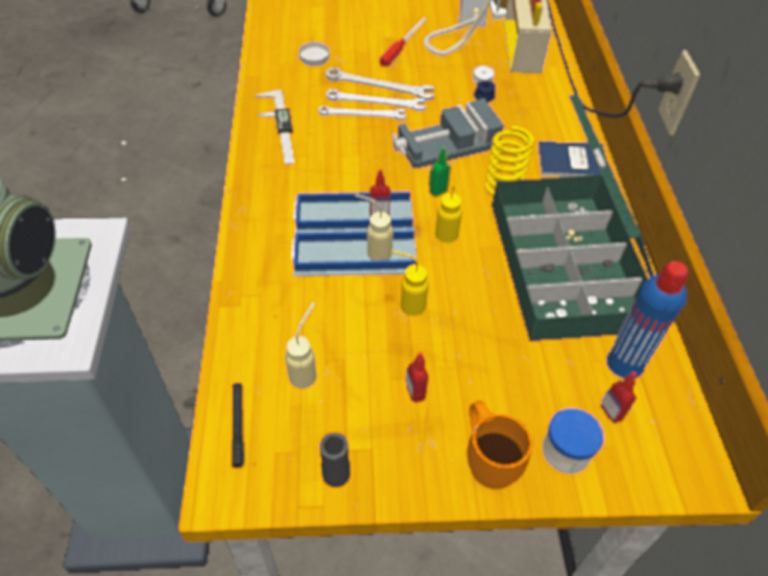

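View pics/top0.png

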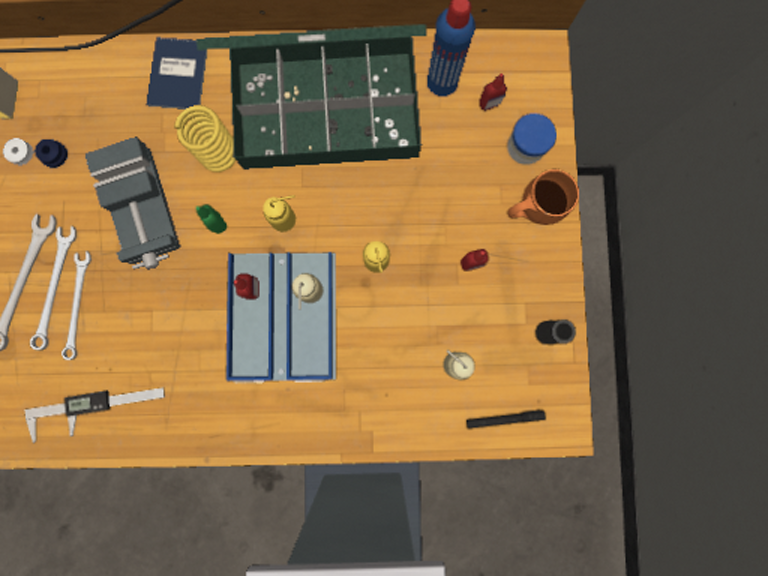

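Side and top views show three red bottles, in 1.5x top-picture pixels:
- (247,286) in the left (+y) lane: the old one.
- (475,259) on the open bench right of the rack: the new one.
- (493,92) by the spray can: leave alone.

The green look-alike is at (211,218). The lane oil is at (306,287), the spare oil at (460,365) and the sleeve at (556,332).

Next I'll fit the poses with both cameras.

```bash
cat > fit.py <<'E'
from h import *
from scipy.optimize import minimize
def redmask(c):
    h=cv2.cvtColor(c["im"],cv2.COLOR_RGB2HSV); 
    return (((h[...,0]<6)|(h[...,0]>168))&(h[...,1]>130)&(h[...,2]>50)).astype(np.uint8)
a=np.linspace(0,2*np.pi,40,endpoint=False)
def sq(v,p=.5): return np.sign(v)*abs(v)**p
def model(p,z0):
    x,y,t=p; pts=[]
    for z,sx,sy in((0,12,18),(72,12,18),(80,8,8),(106,3,3)):
        X=sx*sq(np.cos(a)) if z<75 else sx*np.cos(a); Y=sy*sq(np.sin(a)) if z<75 else sy*np.sin(a)
        pts.append(np.c_[x+X*np.cos(t)-Y*np.sin(t),y+X*np.sin(t)+Y*np.cos(t),0*X+z0+z])
    return pts
def render(c,p,z0):
    m=np.zeros((384*4,512*4),np.uint8); P=[px(c,q) for q in model(p,z0)]
    for i in range(3):
        hh=cv2.convexHull(np.float32(np.r_[P[i],P[i+1]])); cv2.fillConvexPoly(m,np.int32(np.round((hh+.5)*4)),1)
    return cv2.resize(m.astype(np.float32),(512,384),interpolation=cv2.INTER_AREA)
def fit(cs,xy,z0,yaw0s,ws):
    best=None
    ms=[]
    for c in cs:
        u=px(c,[xy[0],xy[1],z0+50])[0]; m=redmask(c).astype(np.float32); r=np.zeros_like(m); k=40
        r[max(0,int(u[1])-k):int(u[1])+k,max(0,int(u[0])-k):int(u[0])+k]=1; ms.append((m*r))
    def cost(p):
        q=(p[0],p[1],p[2]/30); s=0
        for c,m,wt in zip(cs,ms,ws):
            g=render(c,q,z0); s+=wt*abs(g-m).sum()/ (g.sum()+m.sum()+1)
        return s
    for y in yaw0s:
        r=minimize(cost,[xy[0],xy[1],y*30],method="Nelder-Mead",options=dict(initial_simplex=np.array([xy[0],xy[1],y*30])+np.array([[0,0,0],[8,0,0],[0,8,0],[0,0,8]]),maxiter=120))
        if best is None or r.fun<best.fun: best=r
    x=best.x; return np.round([x[0],x[1],np.degrees(x[2]/30)],1),round(best.fun,3)
E
python3 - <<'E'
from fit import *
t=cam("top"); s=cam("side")
# rack
h=cv2.cvtColor(t["im"],cv2.COLOR_RGB2HSV); b=((h[...,0]>105)&(h[...,0]<125)&(h[...,1]>140)).astype(np.uint8)
b[:165]=0;b[260:]=0;b[:,:148]=0;b[:,228:]=0
ys,xs=np.nonzero(b); box=cv2.boxPoints(cv2.minAreaRect(np.c_[xs,ys].astype(np.float32))); C=w(t,box,28); print(box,C.round(1),C.mean(0),[np.linalg.norm(C[i]-C[i-1]).round(1) for i in range(4)])
for n,u in(("old",(247,286)),("new",(475,259))):
    g=w(t,np.array(u)/1.5,50)[0]; z0=6 if n=="old" else 0
    print(n,g,fit([t,s],g[:2],z0,np.radians([-60,-30,0,30,60]),[1,1 if n=="new" else .3]),fit([t],g[:2],z0,np.radians([-60,-30,0,30,60]),[1]))
for n,u,z in(("laneoil",(306,287),95),("yellow",(376,256),89),("yellow2",(278,212),89),("green",(211,218),60),("spare",(460,365),89),("sleeve",(563,332),88)): print(n,w(t,np.array(u)/1.5,z)[0].round())
for i,c in enumerate((t,s)):
    pass
save(t,"crop1.png",(140,140,340,270),4)
print(env.state()["gripper_width"],env.state()["ee_rot"])
E
```

```text
[[152. 169.]
 [220. 169.]
 [220. 252.]
 [152. 252.]] [[656.7 180.6  28. ]
 [653.5  15.4  28. ]
 [453.9  17.5  28. ]
 [457.2 179.   28. ]] [555.28270125  98.15727619  28.        ] [np.float64(199.5), np.float64(165.3), np.float64(199.6), np.float64(161.5)]
old [600.73460221 144.34387225  50.        ] (array([602.5, 147.8, -61.2]), np.float64(0.391)) (array([602.5, 148.3, -61.4]), np.float64(0.231))
new [ 636.80917026 -216.37510679   50.        ] (array([ 638.7, -217.3,   -1.3]), np.float64(0.434)) (array([ 636.8, -214.7,   26.3]), np.float64(0.156))
laneoil [593.  46.  95.]
yellow [638. -59.  89.]
yellow2 [709.  89.  89.]
green [708. 199.  60.]
spare [ 472. -181.   89.]
sleeve [ 518. -339.   88.]
91.43725687873864 [-1.79938044e+02 -8.94437065e-04  1.66318851e+02]
```

View pics/crop1.png

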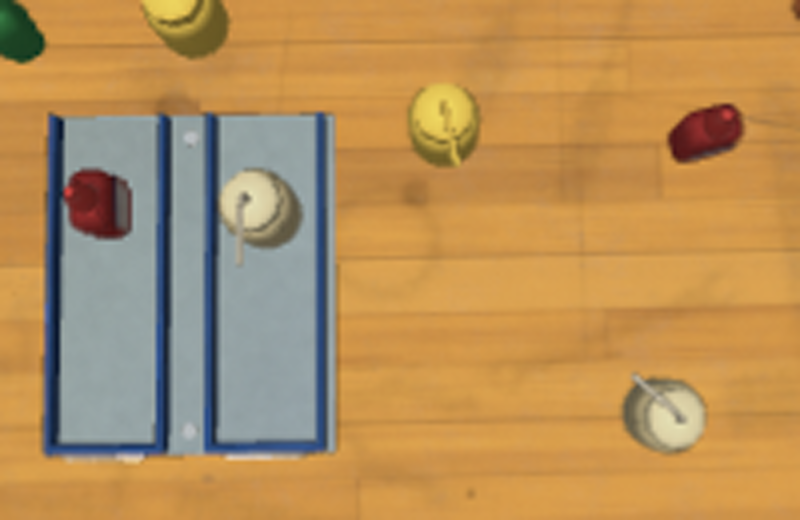

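The crop confirms the choice: old at crop (97,203), with its label side to the right, and new at (705,132). The labels break the red masks, so I'll refit with convex hulls and fit the rack as rails.

```bash
cat >> fit.py <<'E'
def hullfill(m):
    n,l,st,_=cv2.connectedComponentsWithStats(m.astype(np.uint8)); m=np.isin(l,[i for i in range(1,n) if st[i,4]>=6])
    o=np.zeros((384*4,512*4),np.uint8); ys,xs=np.nonzero(m)
    q=np.concatenate([np.c_[xs+dx,ys+dy] for dx in(0,1) for dy in(0,1)]).astype(np.float32)
    cv2.fillConvexPoly(o,np.int32(cv2.convexHull(q)*4),1); return cv2.resize(o.astype(np.float32),(512,384),interpolation=cv2.INTER_AREA)
def hfit(cs,xy,z0,yaws,ks=(22,22)):
    ms=[]
    for c,k in zip(cs,ks):
        u=px(c,[xy[0],xy[1],z0+50])[0].astype(int); m=redmask(c); r=np.zeros_like(m); r[u[1]-k:u[1]+k,u[0]-k:u[0]+k]=1
        ms.append(hullfill(m*r))
    def rh(c,q):
        o=np.zeros((384*4,512*4),np.uint8); P=px(c,np.concatenate(model(q,z0))).astype(np.float32)
        cv2.fillConvexPoly(o,np.int32(np.round((cv2.convexHull(P)+.5)*4)),1); return cv2.resize(o.astype(np.float32),(512,384),interpolation=cv2.INTER_AREA)
    def cost(p):
        q=(p[0],p[1],p[2]/30); return sum(abs(rh(c,q)-m).sum()/m.sum() for c,m in zip(cs,ms))
    R=[]
    for y in np.radians(yaws):
        s=np.array([xy[0],xy[1],y*30]); r=minimize(cost,s,method="Nelder-Mead",options=dict(initial_simplex=s+np.array([[0,0,0],[8,0,0],[0,8,0],[0,0,8]]),maxiter=120))
        R.append((round(r.fun,3),*np.round([r.x[0],r.x[1],np.degrees(r.x[2]/30)],1)))
    return sorted(R)
def draw(c,p,z0,im):
    for q in model(p,z0): cv2.polylines(im,[np.int32((px(c,q)+.5)*4)],True,(0,255,0),1)
E
cat > t.py <<'E'
from fit import *
t=cam("top"); s=cam("side")
def bl(c):
    h=cv2.cvtColor(c["im"],cv2.COLOR_RGB2HSV); return ((h[...,0]>100)&(h[...,0]<130)&(h[...,1]>110)).astype(np.float32)
bm=bl(t); bm[:160]=0;bm[262:]=0;bm[:,:145]=0;bm[:,232:]=0
def box(x0,x1,y0,y1): return [(x,y,z) for x in(x0,x1) for y in(y0,y1) for z in(6,28)]
def rr(p):
    x,y,a,th=p[0],p[1],p[2]/100,p[3]; o=np.zeros((1536,2048),np.uint8)
    B=[box(-105,105,79,79+th),box(-105,105,-79-th,-79),box(-105,105,17-th,17),box(-105,105,-17,-17+th),box(-97-th,-97,17-th,79+th),box(-97-th,-97,-79-th,-17+th)]
    for b in B:
        b=np.array(b,float); X=np.c_[x+b[:,0]*np.cos(a)-b[:,1]*np.sin(a),y+b[:,0]*np.sin(a)+b[:,1]*np.cos(a),b[:,2]]
        cv2.fillConvexPoly(o,np.int32(np.round((cv2.convexHull(px(t,X).astype(np.float32))+.5)*4)),1)
    return o
f=lambda p:abs(cv2.resize(rr(p).astype(np.float32),(512,384),interpolation=cv2.INTER_AREA)-bm).sum()/bm.sum()
s0=np.array([555,98,0,5.])
r=minimize(f,s0,method="Nelder-Mead",options=dict(initial_simplex=s0+np.array([[0]*4,[8,0,0,0],[0,8,0,0],[0,0,4,0],[0,0,0,3]]),maxiter=250))
print("rack",r.x[0],r.x[1],np.degrees(r.x[2]/100),"th",r.x[3],r.fun)
o=hfit([t],(602,147),6,[-20,0,20]); n=hfit([t,s],(637,-216),0,[-60,-30,0,30,60]); print(o,n)
im=cv2.resize(t["im"][...,::-1],None,fx=4,fy=4,interpolation=cv2.INTER_CUBIC)
cs,_=cv2.findContours(rr(r.x),cv2.RETR_LIST,cv2.CHAIN_APPROX_NONE); cv2.drawContours(im,cs,-1,(0,255,255),1)
for v,z in((o,6),(n,0)): draw(t,(v[0][1],v[0][2],np.radians(v[0][3])),z,im)
im2=cv2.resize(s["im"][...,::-1],None,fx=4,fy=4,interpolation=cv2.INTER_CUBIC)
draw(s,(n[0][1],n[0][2],np.radians(n[0][3])),0,im2); draw(s,(o[0][1],o[0][2],np.radians(o[0][3])),6,im2)
A=im[620:1060,570:990]; u=np.int32(px(s,[637,-216,50])[0]*4); v=np.int32(px(s,[600,147,60])[0]*4); N=np.int32(px(t,[637,-216,50])[0]*4)
cr=lambda I,q:I[q[1]-110:q[1]+110,q[0]-110:q[0]+110]
cv2.imwrite("pics/ov.png",np.hstack([A[:440],np.vstack([cr(im,N),cr(im2,u)]),np.vstack([cr(im2,v),0*cr(im2,v)])][:2]))
E
python3 t.py
```

```text
rack 555.3179932941114 99.55848484263596 -0.4747191010780792 th 3.2217071134539825 0.39174970984458923
[(np.float64(0.412), np.float64(602.4), np.float64(148.2), np.float64(110.2)), (np.float64(0.421), np.float64(601.9), np.float64(147.9), np.float64(66.0)), (np.float64(0.426), np.float64(601.4), np.float64(147.1), np.float64(81.2))] [(np.float64(0.574), np.float64(638.7), np.float64(-216.9), np.float64(4.3)), (np.float64(0.576), np.float64(638.7), np.float64(-216.9), np.float64(4.4)), (np.float64(0.578), np.float64(639.3), np.float64(-215.2), np.float64(4.3)), (np.float64(0.582), np.float64(638.2), np.float64(-217.8), np.float64(8.6)), (np.float64(0.585), np.float64(638.4), np.float64(-218.5), np.float64(7.0))]
```

View pics/ov.png

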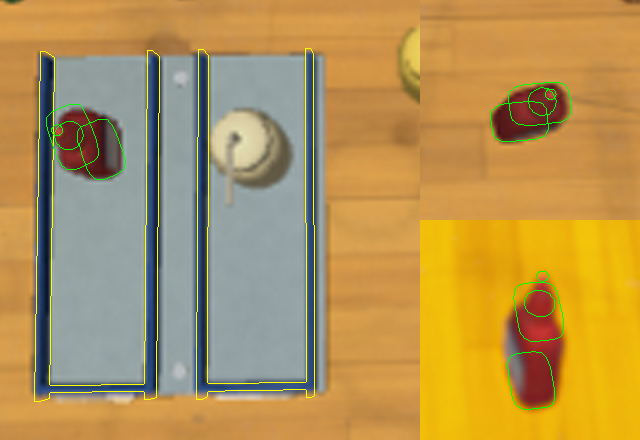

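Rack fit: centre about (555, 99.5), yaw about 0, and the overlay matches the rails. That puts the lane centre at y≈147.5 and the lip's inner face at x≈458. The bottle masks are poor, so one better-mask refit.

```bash
cat > t2.py <<'E'
import fit
from fit import *
def rm(c):
    i=c["im"].astype(float); return ((i[...,0]>1.9*i[...,1])&(i[...,2]>.5*i[...,1])&(i[...,0]>35)).astype(np.uint8)
def rl(c):
    h=cv2.cvtColor(c["im"],cv2.COLOR_RGB2HSV); return rm(c)|((h[...,1]<95)).astype(np.uint8)
t=cam("top"); s=cam("side")
fit.redmask=rm; o=hfit([t],(602,147),6,[75,90,105])
fit.redmask=rl; n=hfit([t,s],(638,-216),0,[-20,10,30,50],(20,24)); n1=hfit([t],(638,-216),0,[10,30],(20,)); n2=hfit([s],(638,-216),0,[10,30],(24,)); print(o,n,n1[0],n2[0],sep="\n")
im=cv2.resize(t["im"][...,::-1],None,fx=4,fy=4,interpolation=cv2.INTER_CUBIC)
im2=cv2.resize(s["im"][...,::-1],None,fx=4,fy=4,interpolation=cv2.INTER_CUBIC)
raw=im.copy(); raw2=im2.copy()
draw(t,(o[0][1],o[0][2],np.radians(o[0][3])),6,im); draw(t,(n[0][1],n[0][2],np.radians(n[0][3])),0,im); draw(s,(n[0][1],n[0][2],np.radians(n[0][3])),0,im2)
def cr(I,c,P): q=np.int32(px(c,P)[0]*4); return cv2.resize(I[q[1]-80:q[1]+80,q[0]-65:q[0]+65],None,fx=1.6,fy=1.6)
O=(602,147,50);N=(638,-216,50)
cv2.imwrite("pics/ov2.png",np.vstack([np.hstack([cr(im,t,O),cr(im,t,N),cr(im2,s,N)]),np.hstack([cr(raw,t,O),cr(raw,t,N),cr(raw2,s,N)])]))
E
python3 t2.py
```

```text
[(np.float64(0.406), np.float64(601.4), np.float64(146.6), np.float64(107.2)), (np.float64(0.408), np.float64(601.9), np.float64(147.0), np.float64(110.3)), (np.float64(0.427), np.float64(601.9), np.float64(147.0), np.float64(90.2))]
[(np.float64(0.544), np.float64(638.6), np.float64(-217.0), np.float64(7.8)), (np.float64(0.548), np.float64(638.9), np.float64(-215.7), np.float64(6.3)), (np.float64(0.549), np.float64(638.6), np.float64(-217.7), np.float64(7.7)), (np.float64(0.549), np.float64(639.3), np.float64(-216.7), np.float64(4.7))]
(np.float64(0.215), np.float64(637.1), np.float64(-215.0), np.float64(17.1))
(np.float64(0.276), np.float64(639.3), np.float64(-216.6), np.float64(1.0))
```

View pics/ov2.png

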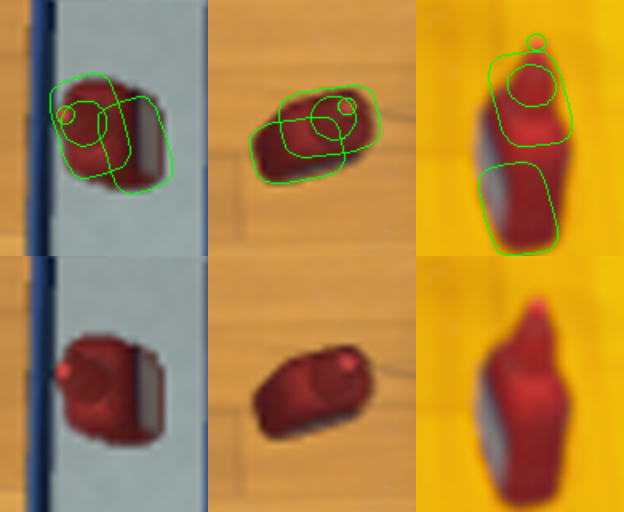

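The overlay shows old with its sides along the lane (yaw ≈ 90, axis about (601.5,147)). New is at about (638,-216) with yaw ≈ 16. Moving above the old bottle with the fingers closing along world y.

Emit:
send_rows:
  motion:
    - {"rz": -0.228, "gripper": -0.3}
    - {"rz": -0.228, "gripper": -0.3}
    - {"tx": -0.084, "ty": -0.075, "gripper": -0.3}
    - {"tx": -0.084, "ty": -0.075, "gripper": -0.3}
    - {"tx": -0.084, "ty": -0.075, "gripper": -0.3}
    - {"tx": -0.084, "ty": -0.075, "gripper": -0.3}
    - {"tx": -0.084, "ty": -0.075, "gripper": -0.3}
    - {"tx": -0.084, "ty": -0.075, "gripper": -0.3}
    - {"tx": -0.084, "ty": -0.075, "gripper": -0.3}
    - {"tx": -0.084, "ty": -0.075, "gripper": -0.3}
    - {"tx": -0.084, "ty": -0.075, "gripper": -0.3}
    - {"gripper": -0.3}
  grip_force: 12

```text
invalid input at $.motion[0]: expected keys tx, ty, tz, rx, ry, rz, gripper
```

Run:
```python
from h import *
s=env.state(); print(s["time_s"],s["ee_pos"],s["ee_rot"],s["gripper_width"])
t=cam("top")
print(w(t,[[200.8,190],[199.5,206.3]],146), w(t,[[200.8,190]],89))
```

```text
0.4 [135.99320055 558.61949734 213.85740511] [-1.79990812e+02 -1.48424721e-03  1.66318317e+02] 91.49913129255381
[[590.39050629  46.10506458 146.        ]
 [556.21665822  48.98602822 146.        ]] [[596.48136906  53.9165256   89.        ]]
```

Emit:
send_rows:
  motion:
    - {"tx": 0, "ty": 0, "tz": 0, "rx": 0, "ry": 0, "rz": -0.228, "gripper": -0.3}
    - {"tx": 0, "ty": 0, "tz": 0, "rx": 0, "ry": 0, "rz": -0.228, "gripper": -0.3}
    - {"tx": -0.084, "ty": -0.075, "tz": 0, "rx": 0, "ry": 0, "rz": 0, "gripper": -0.3}
    - {"tx": -0.084, "ty": -0.075, "tz": 0, "rx": 0, "ry": 0, "rz": 0, "gripper": -0.3}
    - {"tx": -0.084, "ty": -0.075, "tz": 0, "rx": 0, "ry": 0, "rz": 0, "gripper": -0.3}
    - {"tx": -0.084, "ty": -0.075, "tz": 0, "rx": 0, "ry": 0, "rz": 0, "gripper": -0.3}
    - {"tx": -0.084, "ty": -0.075, "tz": 0, "rx": 0, "ry": 0, "rz": 0, "gripper": -0.3}
    - {"tx": -0.084, "ty": -0.075, "tz": 0, "rx": 0, "ry": 0, "rz": 0, "gripper": -0.3}
    - {"tx": -0.084, "ty": -0.075, "tz": 0, "rx": 0, "ry": 0, "rz": 0, "gripper": -0.3}
    - {"tx": -0.084, "ty": -0.075, "tz": 0, "rx": 0, "ry": 0, "rz": 0, "gripper": -0.3}
    - {"tx": -0.084, "ty": -0.075, "tz": 0, "rx": 0, "ry": 0, "rz": 0, "gripper": -0.3}
    - {"tx": 0, "ty": 0, "tz": 0, "rx": 0, "ry": 0, "rz": 0, "gripper": -0.3}
  grip_force: 12

```text
time_s: 1.95
ee_pos: [516.4, 218.7, 213.6]
ee_rot: [-180.0, 0.0, 179.7]
force: [-0.9, -0.1, -0.0]
gripper_width: 59.5
gripper_force: 0.0
```

Emit:
send_rows:
  motion:
    - {"tx": -0.085, "ty": -0.07, "tz": 0, "rx": 0, "ry": 0, "rz": 0, "gripper": -0.3}
    - {"tx": -0.085, "ty": -0.07, "tz": 0, "rx": 0, "ry": 0, "rz": 0, "gripper": -0.3}
    - {"tx": 0, "ty": 0, "tz": 0, "rx": 0, "ry": 0, "rz": 0, "gripper": -0.3}
    - {"tx": 0, "ty": 0, "tz": 0, "rx": 0, "ry": 0, "rz": 0, "gripper": -0.3}

```text
time_s: 2.45
ee_pos: [598.0, 152.0, 213.7]
ee_rot: [180.0, -0.1, -180.0]
force: [0.5, -0.1, -0.6]
gripper_width: 59.8
gripper_force: 0.0
```

Run:
```python
from h import *
s=env.state(); print(s["time_s"],s["ee_pos"],s["ee_rot"],s["gripper_width"])
a=cam("side"); b=cam("top"); save(a,"a.png",(180,80,350,220),2.3); save(b,"b.png",(140,120,310,260),2.3)
cv2.imwrite("pics/ab.png",np.hstack([cv2.imread("pics/a.png"),cv2.imread("pics/b.png")]))
```

```text
2.45 [597.99343505 152.01499157 213.65281976] [ 1.79964782e+02 -8.75034551e-02 -1.79984478e+02] 59.82276637930929
```

View pics/ab.png

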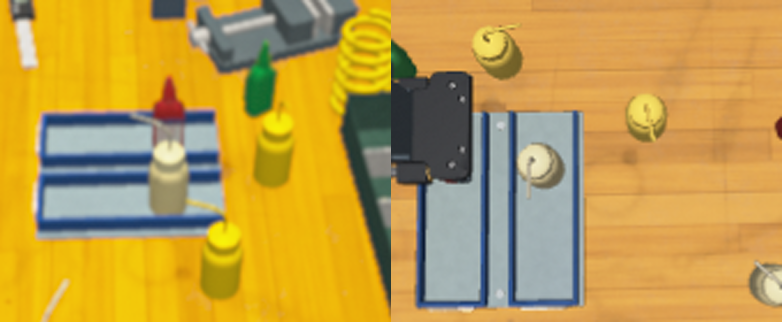

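The top view shows the gripper over the left lane, clear of the lane oil and its straw at crop (530,175). Correct the position and descend.

Emit:
send_rows:
  motion:
    - {"tx": -0.007, "ty": -0.008, "tz": 0.06, "rx": 0, "ry": 0, "rz": 0, "gripper": -0.3}
    - {"tx": 0, "ty": 0, "tz": 0.06, "rx": 0, "ry": 0, "rz": 0, "gripper": -0.3}
    - {"tx": 0, "ty": 0, "tz": 0.06, "rx": 0, "ry": 0, "rz": 0, "gripper": -0.3}
    - {"tx": 0, "ty": 0, "tz": 0.06, "rx": 0, "ry": 0, "rz": 0, "gripper": -0.3}
    - {"tx": 0, "ty": 0, "tz": 0.06, "rx": 0, "ry": 0, "rz": 0, "gripper": -0.3}
    - {"tx": 0, "ty": 0, "tz": 0.026, "rx": 0, "ry": 0, "rz": 0, "gripper": -0.3}
    - {"tx": 0, "ty": 0, "tz": 0, "rx": 0, "ry": 0, "rz": 0, "gripper": -0.3}

```text
time_s: 3.42
ee_pos: [601.8, 147.8, 50.7]
ee_rot: [-180.0, -0.1, -179.9]
force: [-0.4, 0.5, 0.7]
gripper_width: 59.3
gripper_force: 0.0
```

Emit:
send_rows:
  motion:
    - {"tx": 0, "ty": 0, "tz": 0.004, "rx": 0, "ry": 0, "rz": 0, "gripper": 0.1}
    - {"tx": 0, "ty": 0, "tz": 0, "rx": 0, "ry": 0, "rz": 0, "gripper": 0.3}
    - {"tx": 0, "ty": 0, "tz": 0, "rx": 0, "ry": 0, "rz": 0, "gripper": 0.4}
    - {"tx": 0, "ty": 0, "tz": 0, "rx": 0, "ry": 0, "rz": 0, "gripper": 0.5}
    - {"tx": 0, "ty": 0, "tz": 0, "rx": 0, "ry": 0, "rz": 0, "gripper": 0.7}
    - {"tx": 0, "ty": 0, "tz": 0, "rx": 0, "ry": 0, "rz": 0, "gripper": 0.7}
    - {"tx": 0, "ty": 0, "tz": 0, "rx": 0, "ry": 0, "rz": 0, "gripper": 0.7}
  grip_force: 12

```text
time_s: 4.3
ee_pos: [602.7, 147.2, 49.4]
ee_rot: [180.0, 0.0, -180.0]
force: [-0.6, -0.2, 3.8]
gripper_width: 23.7
gripper_force: 12.0
```

Gripped (23.7 mm). Lift slightly, carry forward 122 mm and lower.

Emit:
send_rows:
  motion:
    - {"tx": 0, "ty": 0, "tz": -0.012, "rx": 0, "ry": 0, "rz": 0, "gripper": 0.7}
    - {"tx": 0, "ty": 0, "tz": 0, "rx": 0, "ry": 0, "rz": 0, "gripper": 0.7}
    - {"tx": 0.06, "ty": 0, "tz": 0, "rx": 0, "ry": 0, "rz": 0, "gripper": 0.7}
    - {"tx": 0.06, "ty": 0, "tz": 0, "rx": 0, "ry": 0, "rz": 0, "gripper": 0.7}
    - {"tx": 0.06, "ty": 0, "tz": 0, "rx": 0, "ry": 0, "rz": 0, "gripper": 0.7}
    - {"tx": 0.04, "ty": 0, "tz": 0, "rx": 0, "ry": 0, "rz": 0, "gripper": 0.7}
    - {"tx": 0.024, "ty": 0, "tz": 0, "rx": 0, "ry": 0, "rz": 0, "gripper": 0.7}
    - {"tx": 0, "ty": 0, "tz": 0, "rx": 0, "ry": 0, "rz": 0, "gripper": 0.7}
    - {"tx": 0, "ty": 0, "tz": 0, "rx": 0, "ry": 0, "rz": 0, "gripper": 0.7}

```text
time_s: 5.42
ee_pos: [481.6, 147.4, 55.1]
ee_rot: [180.0, 0.1, 180.0]
force: [1.1, 0.2, -0.5]
gripper_width: 24.0
gripper_force: 12.0
```

Emit:
send_rows:
  motion:
    - {"tx": 0.002, "ty": 0, "tz": 0.006, "rx": 0, "ry": 0, "rz": 0, "gripper": 0.7}
    - {"tx": 0, "ty": 0, "tz": 0.005, "rx": 0, "ry": 0, "rz": 0, "gripper": 0.7}
    - {"tx": 0, "ty": 0, "tz": 0, "rx": 0, "ry": 0, "rz": 0, "gripper": 0.7}
    - {"tx": 0, "ty": 0, "tz": 0, "rx": 0, "ry": 0, "rz": 0, "gripper": 0.7}

```text
time_s: 5.92
ee_pos: [479.6, 147.2, 49.3]
ee_rot: [180.0, -0.0, 180.0]
force: [0.2, 1.1, -0.5]
gripper_width: 24.1
gripper_force: 12.0
```

Emit:
send_rows:
  motion:
    - {"tx": 0, "ty": 0, "tz": 0.002, "rx": 0, "ry": 0, "rz": 0, "gripper": 0.7}
    - {"tx": 0, "ty": 0, "tz": 0, "rx": 0, "ry": 0, "rz": 0, "gripper": 0.7}
    - {"tx": 0, "ty": 0, "tz": 0, "rx": 0, "ry": 0, "rz": 0, "gripper": 0.3}
    - {"tx": 0, "ty": 0, "tz": 0, "rx": 0, "ry": 0, "rz": 0, "gripper": 0.1}
    - {"tx": 0, "ty": 0, "tz": 0, "rx": 0, "ry": 0, "rz": 0, "gripper": -0.2}
    - {"tx": 0, "ty": 0, "tz": 0, "rx": 0, "ry": 0, "rz": 0, "gripper": -0.3}
    - {"tx": 0, "ty": 0, "tz": -0.06, "rx": 0, "ry": 0, "rz": 0, "gripper": -0.3}
    - {"tx": 0, "ty": 0, "tz": -0.1, "rx": 0, "ry": 0, "rz": 0, "gripper": -0.3}
    - {"tx": 0, "ty": 0, "tz": -0.1, "rx": 0, "ry": 0, "rz": 0, "gripper": -0.3}
    - {"tx": 0, "ty": 0, "tz": -0.1, "rx": 0, "ry": 0, "rz": 0, "gripper": -0.3}
    - {"tx": 0, "ty": -0.1, "tz": -0.03, "rx": 0, "ry": 0, "rz": 0, "gripper": -0.3}
    - {"tx": 0, "ty": -0.1, "tz": 0, "rx": 0, "ry": 0, "rz": 0, "gripper": -0.3}

```text
time_s: 7.42
ee_pos: [480.3, 46.5, 245.2]
ee_rot: [180.0, 0.2, -179.9]
force: [0.8, 0.4, -0.9]
gripper_width: 59.2
gripper_force: 0.0
```

Emit:
send_rows:
  motion:
    - {"tx": -0.06, "ty": -0.1, "tz": 0, "rx": 0, "ry": 0, "rz": 0, "gripper": -0.3}
    - {"tx": -0.06, "ty": -0.1, "tz": 0, "rx": 0, "ry": 0, "rz": 0, "gripper": -0.3}
    - {"tx": 0, "ty": 0, "tz": 0, "rx": 0, "ry": 0, "rz": 0.308, "gripper": -0.3}
    - {"tx": 0, "ty": 0, "tz": 0, "rx": 0, "ry": 0, "rz": 0.308, "gripper": -0.3}
    - {"tx": 0, "ty": 0, "tz": 0, "rx": 0, "ry": 0, "rz": 0.308, "gripper": -0.3}
    - {"tx": 0, "ty": 0, "tz": 0, "rx": 0, "ry": 0, "rz": 0.308, "gripper": -0.3}
    - {"tx": 0, "ty": 0, "tz": 0, "rx": 0, "ry": 0, "rz": 0.308, "gripper": -0.3}
    - {"tx": 0, "ty": 0, "tz": 0, "rx": 0, "ry": 0, "rz": 0.308, "gripper": -0.3}
    - {"tx": 0, "ty": 0, "tz": 0, "rx": 0, "ry": 0, "rz": 0.308, "gripper": -0.3}
    - {"tx": 0, "ty": 0, "tz": 0, "rx": 0, "ry": 0, "rz": 0.308, "gripper": -0.3}
    - {"tx": 0, "ty": 0, "tz": 0, "rx": 0, "ry": 0, "rz": 0, "gripper": -0.3}

```text
time_s: 8.8
ee_pos: [539.4, -52.8, 243.2]
ee_rot: [-180.0, -0.0, 106.2]
force: [0.2, 0.7, -0.5]
gripper_width: 59.0
gripper_force: 0.0
```

Run:
```python
from h import *
s=env.state(); print(s["time_s"],s["ee_pos"],s["ee_rot"],s["gripper_width"])
# shift to (638,-216) in tool units
from scipy.spatial.transform import Rotation as Ro
R=Ro.from_euler("xyz",s["ee_rot"],degrees=True); print(R.inv().apply(np.array([638,-216,s["ee_pos"][2]])-s["ee_pos"])/500)
a=cam("side"); b=cam("top"); save(a,"a.png",(180,80,350,220),2.3); save(b,"b.png",(140,140,310,280),2.3)
cv2.imwrite("pics/ab2.png",np.hstack([cv2.imread("pics/a.png"),cv2.imread("pics/b.png")]))
```

```text
8.8 [539.35610743 -52.81247216 243.22940718] [-1.79980017e+02 -1.18005570e-02  1.06190020e+02] 59.00024058609291
[-3.68440290e-01  9.84626191e-02 -1.10223899e-04]
```

View pics/ab2.png

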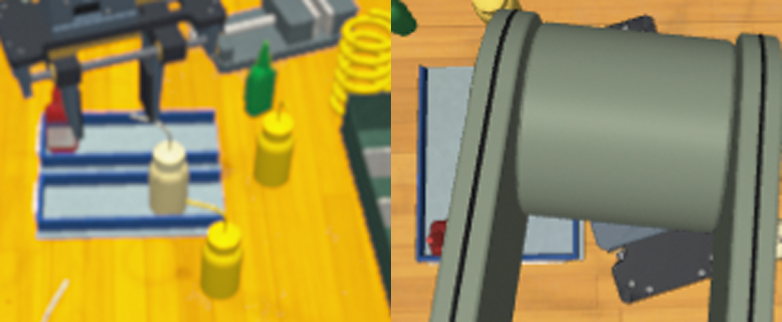

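The side view shows the old bottle upright at the front lip (crop (60,120)), with the oil unmoved. On to the new bottle.

Emit:
send_rows:
  motion:
    - {"tx": -0.092, "ty": 0.0245, "tz": 0, "rx": 0, "ry": 0, "rz": 0, "gripper": -0.4}
    - {"tx": -0.092, "ty": 0.0245, "tz": 0, "rx": 0, "ry": 0, "rz": 0, "gripper": -0.4}
    - {"tx": -0.092, "ty": 0.0245, "tz": 0, "rx": 0, "ry": 0, "rz": 0, "gripper": -0.4}
    - {"tx": -0.092, "ty": 0.0245, "tz": 0, "rx": 0, "ry": 0, "rz": 0, "gripper": -0.4}
    - {"tx": 0, "ty": 0, "tz": 0, "rx": 0, "ry": 0, "rz": 0, "gripper": -0.4}
    - {"tx": 0, "ty": 0, "tz": 0, "rx": 0, "ry": 0, "rz": 0, "gripper": -0.4}

```text
time_s: 9.65
ee_pos: [637.1, -215.6, 242.9]
ee_rot: [-180.0, -0.1, 106.1]
force: [0.4, -0.1, -0.7]
gripper_width: 64.1
gripper_force: 0.0
```

Emit:
send_rows:
  motion:
    - {"tx": 0, "ty": 0.002, "tz": 0.07, "rx": 0, "ry": 0, "rz": 0, "gripper": -0.4}
    - {"tx": 0, "ty": 0, "tz": 0.07, "rx": 0, "ry": 0, "rz": 0, "gripper": -0.4}
    - {"tx": 0, "ty": 0, "tz": 0.07, "rx": 0, "ry": 0, "rz": 0, "gripper": -0.4}
    - {"tx": 0, "ty": 0, "tz": 0.06, "rx": 0, "ry": 0, "rz": 0, "gripper": -0.4}
    - {"tx": 0, "ty": 0, "tz": 0.06, "rx": 0, "ry": 0, "rz": 0, "gripper": -0.4}
    - {"tx": 0, "ty": 0, "tz": 0.04, "rx": 0, "ry": 0, "rz": 0, "gripper": -0.4}
    - {"tx": 0, "ty": 0, "tz": 0.028, "rx": 0, "ry": 0, "rz": 0, "gripper": -0.4}
    - {"tx": 0, "ty": 0, "tz": 0, "rx": 0, "ry": 0, "rz": 0, "gripper": -0.4}

```text
time_s: 10.65
ee_pos: [637.8, -214.8, 43.9]
ee_rot: [-179.9, -0.1, 106.1]
force: [0.1, -0.1, 1.5]
gripper_width: 64.3
gripper_force: 0.0
```

Emit:
send_rows:
  motion:
    - {"tx": 0, "ty": 0, "tz": 0, "rx": 0, "ry": 0, "rz": 0, "gripper": 0.1}
    - {"tx": 0, "ty": 0, "tz": 0, "rx": 0, "ry": 0, "rz": 0, "gripper": 0.3}
    - {"tx": 0, "ty": 0, "tz": 0, "rx": 0, "ry": 0, "rz": 0, "gripper": 0.4}
    - {"tx": 0, "ty": 0, "tz": 0, "rx": 0, "ry": 0, "rz": 0, "gripper": 0.45}
    - {"tx": 0, "ty": 0, "tz": 0, "rx": 0, "ry": 0, "rz": 0, "gripper": 0.6}
    - {"tx": 0, "ty": 0, "tz": 0, "rx": 0, "ry": 0, "rz": 0, "gripper": 0.7}
    - {"tx": 0, "ty": 0, "tz": 0, "rx": 0, "ry": 0, "rz": 0, "gripper": 0.7}
    - {"tx": 0, "ty": 0, "tz": 0, "rx": 0, "ry": 0, "rz": 0, "gripper": 0.7}
  grip_force: 12

```text
time_s: 11.65
ee_pos: [638.6, -215.8, 44.6]
ee_rot: [180.0, 0.0, 106.1]
force: [0.1, 0.3, 1.2]
gripper_width: 24.0
gripper_force: 12.0
```

Emit:
send_rows:
  motion:
    - {"tx": 0, "ty": 0, "tz": -0.03, "rx": 0, "ry": 0, "rz": 0, "gripper": 0.7}
    - {"tx": 0, "ty": 0, "tz": -0.09, "rx": 0, "ry": 0, "rz": 0, "gripper": 0.7}
    - {"tx": 0, "ty": 0, "tz": -0.1, "rx": 0, "ry": 0, "rz": 0, "gripper": 0.7}
    - {"tx": 0, "ty": 0, "tz": -0.1, "rx": 0, "ry": 0, "rz": 0, "gripper": 0.7}
    - {"tx": 0, "ty": 0, "tz": -0.08, "rx": 0, "ry": 0, "rz": -0.308, "gripper": 0.7}
    - {"tx": 0, "ty": 0, "tz": 0, "rx": 0, "ry": 0, "rz": -0.308, "gripper": 0.7}
    - {"tx": 0, "ty": 0, "tz": 0, "rx": 0, "ry": 0, "rz": -0.308, "gripper": 0.7}
    - {"tx": 0, "ty": 0, "tz": 0, "rx": 0, "ry": 0, "rz": -0.308, "gripper": 0.7}
    - {"tx": 0, "ty": 0, "tz": 0, "rx": 0, "ry": 0, "rz": -0.308, "gripper": 0.7}
    - {"tx": 0, "ty": 0, "tz": 0, "rx": 0, "ry": 0, "rz": -0.308, "gripper": 0.7}
    - {"tx": 0, "ty": 0, "tz": 0, "rx": 0, "ry": 0, "rz": -0.308, "gripper": 0.7}
    - {"tx": 0, "ty": 0, "tz": 0, "rx": 0, "ry": 0, "rz": -0.308, "gripper": 0.7}

```text
time_s: 13.15
ee_pos: [638.3, -215.7, 245.1]
ee_rot: [180.0, 0.0, -179.7]
force: [-0.8, 0.2, 0.1]
gripper_width: 24.7
gripper_force: 12.0
```

Emit:
send_rows:
  motion:
    - {"tx": 0.03, "ty": 0.09, "tz": 0, "rx": 0, "ry": 0, "rz": 0, "gripper": 0.7}
    - {"tx": 0.03, "ty": 0.09, "tz": 0, "rx": 0, "ry": 0, "rz": 0, "gripper": 0.7}
    - {"tx": 0.03, "ty": 0.09, "tz": 0, "rx": 0, "ry": 0, "rz": 0, "gripper": 0.7}
    - {"tx": 0.03, "ty": 0.09, "tz": 0, "rx": 0, "ry": 0, "rz": 0, "gripper": 0.7}
    - {"tx": 0.03, "ty": 0.09, "tz": 0, "rx": 0, "ry": 0, "rz": 0, "gripper": 0.7}
    - {"tx": 0.03, "ty": 0.09, "tz": 0, "rx": 0, "ry": 0, "rz": 0, "gripper": 0.7}
    - {"tx": 0.03, "ty": 0.09, "tz": 0, "rx": 0, "ry": 0, "rz": 0, "gripper": 0.7}
    - {"tx": 0.01, "ty": 0.096, "tz": 0, "rx": 0, "ry": 0, "rz": 0, "gripper": 0.7}
    - {"tx": 0, "ty": 0, "tz": 0, "rx": 0, "ry": 0, "rz": 0, "gripper": 0.7}
    - {"tx": 0, "ty": 0, "tz": 0, "rx": 0, "ry": 0, "rz": 0, "gripper": 0.7}

```text
time_s: 14.4
ee_pos: [528.5, 146.9, 244.9]
ee_rot: [-180.0, 0.0, -180.0]
force: [0.8, 0.1, -0.7]
gripper_width: 24.2
gripper_force: 12.0
```

Run:
```python
from h import *
s=env.state(); print(s["time_s"],s["ee_pos"],s["ee_rot"],s["gripper_width"])
a=cam("side"); b=cam("top"); save(a,"a.png",(180,60,350,200),2.3); save(b,"b.png",(140,140,310,280),2.3)
cv2.imwrite("pics/ab3.png",np.hstack([cv2.imread("pics/a.png"),cv2.imread("pics/b.png")]))
```

```text
14.4 [528.48036428 146.85870676 244.88230783] [-1.79970506e+02  3.03121792e-02 -1.79974800e+02] 24.226138520695237
```

View pics/ab3.png

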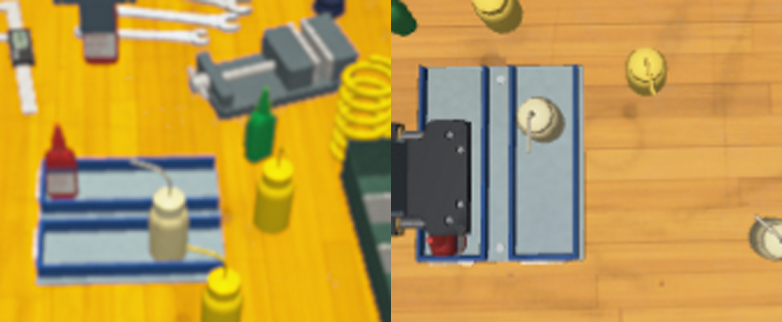

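The pictures show the new bottle held upright, the old one upright at the lip (side crop (60,165)), and the oil straw clear of the body. Lower by 194 mm to TCP z≈50.6.

Emit:
send_rows:
  motion:
    - {"tx": 0, "ty": 0.002, "tz": 0.08, "rx": 0, "ry": 0, "rz": 0, "gripper": 0.7}
    - {"tx": 0, "ty": 0, "tz": 0.08, "rx": 0, "ry": 0, "rz": 0, "gripper": 0.7}
    - {"tx": 0, "ty": 0, "tz": 0.08, "rx": 0, "ry": 0, "rz": 0, "gripper": 0.7}
    - {"tx": 0, "ty": 0, "tz": 0.06, "rx": 0, "ry": 0, "rz": 0, "gripper": 0.7}
    - {"tx": 0, "ty": 0, "tz": 0.04, "rx": 0, "ry": 0, "rz": 0, "gripper": 0.7}
    - {"tx": 0, "ty": 0, "tz": 0.03, "rx": 0, "ry": 0, "rz": 0, "gripper": 0.7}
    - {"tx": 0, "ty": 0, "tz": 0.014, "rx": 0, "ry": 0, "rz": 0, "gripper": 0.7}
    - {"tx": 0, "ty": 0, "tz": 0, "rx": 0, "ry": 0, "rz": 0, "gripper": 0.7}
    - {"tx": 0, "ty": 0, "tz": 0, "rx": 0, "ry": 0, "rz": 0, "gripper": 0.7}

```text
time_s: 15.62
ee_pos: [529.1, 148.4, 53.2]
ee_rot: [180.0, 0.1, 180.0]
force: [0.6, -0.3, -0.5]
gripper_width: 24.3
gripper_force: 12.0
```

Emit:
send_rows:
  motion:
    - {"tx": 0, "ty": 0, "tz": 0.004, "rx": 0, "ry": 0, "rz": 0, "gripper": 0.7}
    - {"tx": 0, "ty": 0, "tz": 0.002, "rx": 0, "ry": 0, "rz": 0, "gripper": 0.7}
    - {"tx": 0, "ty": 0, "tz": 0, "rx": 0, "ry": 0, "rz": 0, "gripper": 0.7}
    - {"tx": 0, "ty": 0, "tz": 0, "rx": 0, "ry": 0, "rz": 0, "gripper": 0.7}

```text
time_s: 16.12
ee_pos: [529.0, 148.4, 50.5]
ee_rot: [180.0, 0.1, -180.0]
force: [-1.6, -0.7, 4.9]
gripper_width: 24.1
gripper_force: 12.0
```

Contact (4.9 N up). Release, rise and move clear.

Emit:
send_rows:
  motion:
    - {"tx": 0, "ty": 0, "tz": 0, "rx": 0, "ry": 0, "rz": 0, "gripper": 0.3}
    - {"tx": 0, "ty": 0, "tz": 0, "rx": 0, "ry": 0, "rz": 0, "gripper": 0.1}
    - {"tx": 0, "ty": 0, "tz": 0, "rx": 0, "ry": 0, "rz": 0, "gripper": -0.2}
    - {"tx": 0, "ty": 0, "tz": 0, "rx": 0, "ry": 0, "rz": 0, "gripper": -0.3}
    - {"tx": 0, "ty": 0, "tz": -0.06, "rx": 0, "ry": 0, "rz": 0, "gripper": -0.3}
    - {"tx": 0, "ty": 0, "tz": -0.1, "rx": 0, "ry": 0, "rz": 0, "gripper": -0.3}
    - {"tx": 0, "ty": 0, "tz": -0.1, "rx": 0, "ry": 0, "rz": 0, "gripper": -0.3}
    - {"tx": 0, "ty": 0, "tz": -0.1, "rx": 0, "ry": 0, "rz": 0, "gripper": -0.3}
    - {"tx": 0, "ty": 0.1, "tz": 0, "rx": 0, "ry": 0, "rz": 0, "gripper": -0.3}
    - {"tx": 0, "ty": 0.1, "tz": 0, "rx": 0, "ry": 0, "rz": 0, "gripper": -0.3}
    - {"tx": 0, "ty": 0.1, "tz": 0, "rx": 0, "ry": 0, "rz": 0, "gripper": -0.3}
    - {"tx": 0, "ty": 0, "tz": 0, "rx": 0, "ry": 0, "rz": 0, "gripper": -0.3}

```text
time_s: 17.62
ee_pos: [528.1, 301.1, 228.7]
ee_rot: [180.0, -0.0, -179.8]
force: [-1.0, 0.2, 0.4]
gripper_width: 59.2
gripper_force: 0.0
```

Run:
```python
from h import *
s=env.state(); print(s["time_s"],s["ee_pos"])
a=cam("side"); b=cam("top"); save(a,"a.png",(180,80,350,220),2.3); save(b,"b.png",(140,140,310,280),2.3)
cv2.imwrite("pics/ab4.png",np.hstack([cv2.imread("pics/a.png"),cv2.imread("pics/b.png")]))
```

```text
17.625 [528.05861027 301.13972474 228.72785709]
```

View pics/ab4.png

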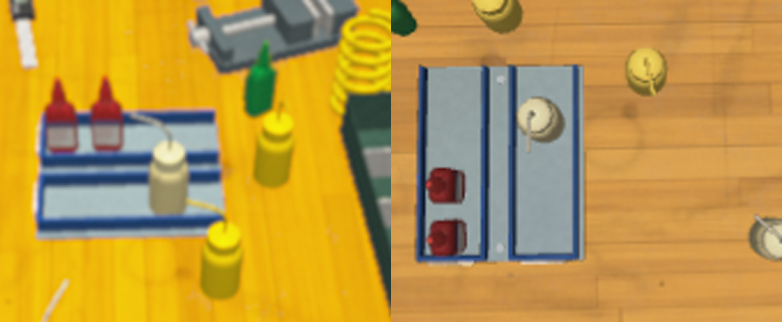

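Both red bottles stand upright in the left lane: old at the lip (top crop (445,238)) and new close behind (445,185). The bystanders are unmoved.

```bash
python3 -c "
from workcell import env
print(env.job_done())"
```

```text
the job is handed in; nothing more can be done
None
```

The old red bottle was brought up to the front lip, the new one stands about 48 mm behind it in the same lane, both upright, no bystander visibly moved, and the job was handed in at about 18 s; the judge returned no verdict.

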